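Unstack the bench gear into its trays

ROBOT

A 7-joint arm with a two-finger parallel gripper is mounted at the origin on a cart in front of the work surface, level with it; the furniture and walls round the work are solid. World frame = base frame: x ahead of the robot, y to its left, z up, the work surface at z = 0. Lengths are in m, angles in rad, forces in N, time in s.
With the tool pointing down it reaches from about 0.425 to 0.825 m from the base axis. Payload 3.6 kg.
Tool frame: the origin (TCP) lies at the very end of the fingers, on their centre line; the grasp point (between the pads) lies 19 mm behind it; z points along the fingers, y is the line along which they close (so a half turn about z gives the same grasp; the last joint's range is limited). The gripper opens to 93 mm and grips with 3 to 60 N. Pads are 15 mm wide; open, the fingers measure 128 mm over their backs; the gripper's body (75 mm by 188 mm) begins 65 mm behind the grasp point.
Start: joints at [-1.252, 0.615, -0.013, 1.423, 0.008, 1.103, -0.04], TCP at [0.22, 0.612, 0.219] pointing down, gripper open.
Joint ranges: [-3.12, 3.12], [-0.3, 2.06], [-1.34, 1.32], [0.26, 2.42], [-1.36, 4.5], [0.01, 1.98], [-2.84, 2.84]. Speed limits (rad/s): [2.79, 2.79, 3.14, 3.14, 3.14, 3.14, 3.14].

INTERFACE

Orientations are given as a unit quaternion [w, x, y, z].
In Python, from cell import env gives the robot as it stands.
- The arm moves only by the shell command python3 -m handwheel 'ROWS' [FORCE]. ROWS is JSON, a list of rows, each a list of 3 entries, a list of its own where there are three numbers: the finger opening in m, from 0 to 0.093, then the shift along the tool's x, y, z in m, then the turn about the tool's z in degrees. A call has 1 to 8 rows; each row shifts and turns the commanded pose from where the row before left it, along the tool's axes as they then stand; what a row does not reach is not made up. A row lasts 1/12 s, in which the tool goes at most 41.7 mm and 7.16 degrees, less where a joint would pass 70% of its speed; a pose out of reach is approached as far as the arm can. A call is refused whole if a number of a shift passes 0.0417 or a number of a turn 7.16, either way. A call with a gripper value outside its range is refused whole. The fingers move at their own pace and stop on an object; FORCE is the grip in N (left out, the last holds). Time passes only in rows, so rows that do not move let the fingers close. It gives the time, the measured TCP pose, the force, the opening and the grip force at its end, in the units of the state.
- env.get_state(): the state, without advancing time (a new reading comes with each control period).
- env.camera(name): name is "scene" or "side" or "wrist"; returns the picture (480x640x3 uint8, red, green, blue); there is no depth.
- env.camera_params(name): a dict with "fx", "fy", "cx", "cy" (pixels), "position" and "rotation" of the camera in the world; the wrist camera has in their place "tool_from_camera" (4x4, takes a point from camera to tool coordinates, whose origin is the TCP and whose axes are the flange's). Camera axes: x right, y down, z forward; pixel columns grow to the right and rows downward; lengths in m; the calibration is good to about 2 mm. The wrist camera is an equidistant fisheye: a pixel r from the principal point sees the ray r / f radians off the axis. A picture is of the moment at which its call begins: read the wrist's pose just before it. camera_params takes no time and is no camera call.
- env.job_done(): hands the job in; it is judged then, once.
Trained networks look in the newest picture that a camera, given by its name, has taken for a name from the list of things; names that differ only in an ending like _2 or _b are one class to them, and where a whole thing is asked for, a point or a joint stands for the part that bears it (a point fixed in the world has none). Each returns a list of dicts, best first, with "conf" (0 to 1); they miss things now and then, are a little off and sometimes report something else, mostly with a low value. They report only what shows in the picture. A call takes as long as a camera call.
- env.silhouettes(camera, target): "pixels" (480x640 bool, what is visible of it).
- env.spot_point(camera, target): "position" ([x, y, z] in m, in the coordinates of the camera as it stood for that picture, good to about 4 mm: a listed point, or the origin of a listed thing).
The state is a dict: "time": time; "joints": joint angles; "dq": joint speeds; "joint_efforts": joint torques, N m; "position": TCP position; "orientation": TCP orientation; "ft_force": force on the tool from outside, world axes, zero at the start; "ft_torque": the same for the moment, N m; "finger_gap": finger opening in m; "grip_force": force on a finger pad.
Only numpy, scipy, OpenCV 4.12 (cv2) and the standard library are available. Lean on these libraries where they do the work, as an engineer would, in place of code of your own. Each camera call takes 0.05 s, during which the arm holds its last target. There are 200 camera calls.

TASK

Clear up the bench: take the pile apart and put every piece away flat and right way up inside the rim of its own tray, at rest and let go. The sanding block goes in the long tray, the drilled aluminium block in the middle-sized tray and the vee block in the small rectangular tray; the cup of weights was left in the long tray by mistake and belongs in the round dish.

Things in the scene. Friction and masses are not known exactly. Their poses are not given: they have to be found in the camera images.
- sanding_block: Plain brown cork sanding block, 58 (x) by 98 (y) by 28 mm, loose, the bottom of the pile. Origin: centre of its underside, which sinks 2 mm into whatever it rests on, so its top stands 26 mm above its support (28 mm above the origin); z up. Grasp across the 58 mm (x). Its long side points roughly away from the robot, within about 20 degrees.
- setup_block: Bare aluminium block with six 9 mm holes down through it, 51 (x) by 76 (y) by 25 mm, 0.25 kg, loose, lying on the sanding block in the middle of the pile, nearly in line with it. Origin: centre of its underside; z up. Grasp across the 51 mm (x).
- vee_block: Bare steel block with a vee groove along its top, 50 (x, along the groove) by 40 (y) by 34 mm, about 0.34 kg, loose, on top of the pile. Origin: centre of its underside; z up. Grasp across the 40 mm (y), over the flat side faces.
- weight_cup: Round black cast-iron cup with small brass weights fixed in it, 47 mm across, 23 mm high, about 0.12 kg, loose, standing in the long tray at the start. Origin: centre of its underside; z up. Grasp across the outside of the rim.
- long_tray: Largest steel-rimmed tray, for the sanding block: inside 78 (x) by 118 mm (y); fixed to the bench; a rim 4 mm wide and 8 mm high round a grey lining floor 3 mm thick. Origin: centre of its underside, on the bench top; z up. The trays, the dish and the pile lie in shuffled places.
- middle_tray: Middle-sized steel-rimmed tray, for the drilled aluminium block: inside 71 (x) by 96 mm (y); fixed to the bench; a rim 4 mm wide and 8 mm high round a grey lining floor 3 mm thick. Origin: centre of its underside, on the bench top; z up.
- small_tray: Smallest steel-rimmed rectangular tray, for the vee block: inside 70 (x) by 60 mm (y); fixed to the bench; a rim 4 mm wide and 8 mm high round a grey lining floor 3 mm thick. Origin: centre of its underside, on the bench top; z up.
- round_dish: Round steel-rimmed dish, for the cup: inside 68 mm across; fixed to the bench; a rim 4 mm wide and 8 mm high round a grey lining floor 3 mm thick. Origin: centre of its underside, on the bench top; z up.
- toggle_fixture: Hardwood block with a red-handled clamp lever, an obstacle fixed in place, 90 (x) by 186 (y) mm. Origin: about the middle of the block's underside; z up. The block is 32 mm high; the lever stands highest, 116 mm, at its free end 90 mm from the origin along -y. Carry things over or round it.

How it is judged:
By the outcome, as a careful person would: the job done as asked, in the order asked, and still so for the second after the job is handed in, with the robot touching nothing.
It also fails if it takes over 102 s, if anything falls off the work surface, if the arm or the gripper's body presses on something with over 40 N, if the wrist force passes 120 N, or if a joint passes its speed limit or range.

## Working session

There is one attempt and no reset: what is moved stays moved. The work goes in short steps, Python scripts to look and compute and a shell command to move; the robot and the scene stay as the last step left them, time stands still between calls to the robot, and variables do not carry over. Pictures are saved under pics/ and viewed, at most 17 in all, crops included, and the job is handed in when it is done.

```bash
ls; mkdir -p pics; cat > h.py <<'E'
import numpy as np, cv2
from cell import env
from scipy.spatial.transform import Rotation as R
def tool():
    s=env.get_state(); q=s["orientation"]
    T=np.eye(4); T[:3,:3]=R.from_quat([q[1],q[2],q[3],q[0]]).as_matrix(); T[:3,3]=s["position"]; return T
def campose(n):
    p=env.camera_params(n)
    if n=="wrist": return tool()@np.array(p["tool_from_camera"]),p
    T=np.eye(4); r=np.array(p["rotation"])
    T[:3,:3]=r if r.shape==(3,3) else R.from_quat([r[1],r[2],r[3],r[0]]).as_matrix()
    T[:3,3]=p["position"]; return T,p
def shot(n,f=None):
    T,p=campose(n); im=env.camera(n)
    if f: cv2.imwrite("pics/"+f,im[...,::-1])
    return T,p,im
def plane(T,p,uv,z,fish):
    uv=np.atleast_2d(uv).astype(float); d=(uv-[p["cx"],p["cy"]])/[p["fx"],p["fy"]]
    if fish:
        r=np.linalg.norm(d,axis=1,keepdims=True); d=d*np.where(r>1e-9,np.tan(r)/np.maximum(r,1e-9),1)
    D=np.c_[d,np.ones(len(d))]@T[:3,:3].T; k=(z-T[2,3])/D[:,2]
    return T[:3,3]+D*k[:,None]
def rect(n,T,p,name,z):
    s=env.silhouettes(n,name)
    if not s: return None
    m=s[0]["pixels"].astype(np.uint8); c=max(cv2.findContours(m,0,cv2.CHAIN_APPROX_NONE)[0],key=cv2.contourArea)[:,0]
    w=plane(T,p,c,z,n=="wrist")[:,:2]
    (cx,cy),(a,b),g=cv2.minAreaRect((w*1000).astype(np.float32))
    return s[0]["conf"],m.sum(),np.round([cx,cy,a,b,g],1)
NAMES="sanding_block setup_block vee_block weight_cup long_tray middle_tray small_tray round_dish toggle_fixture".split()
ZT=dict(sanding_block=.026,setup_block=.051,vee_block=.085,weight_cup=.026,long_tray=.008,middle_tray=.008,small_tray=.008,round_dish=.008,toggle_fixture=.032)
E
cat > a.py <<'E'
from h import *
print({k:v for k,v in env.get_state().items() if k in("time","position","orientation","finger_gap")})
print(env.camera_params("wrist"))
for n in ["scene","side"]:
    T,p,im=shot(n,n+"0.png"); print(n,T[:3,3],p["fx"])
    for t in NAMES:
        s=env.spot_point(n,t)
        print(t,[(round(d["conf"],2),np.round((T@[*d["position"],1])[:3]*1000)) for d in s[:2]], rect(n,T,p,t,ZT[t]) if n=="scene" else "")
E
python3 a.py
```

```text
pics
{'time': 0.0, 'position': array([0.22002436, 0.6107913 , 0.21750881]), 'orientation': array([-2.06549168e-04,  1.71999943e-01,  9.85096140e-01, -1.25345528e-03]), 'finger_gap': 0.09288274508804852}
{'fx': 371.64829954431775, 'fy': 371.64829954431775, 'cx': 325.1676129324633, 'cy': 238.09811372684834, 'tool_from_camera': array([[-3.84840924e-04, -9.67239749e-01, -2.53864374e-01,
         6.99658511e-02],
       [ 9.99999517e-01, -1.42547141e-04, -9.72816598e-04,
        -1.77328767e-04],
       [ 9.04759241e-04, -2.53864626e-01,  9.67239336e-01,
        -1.66192243e-01],
       [ 0.00000000e+00,  0.00000000e+00,  0.00000000e+00,
         1.00000000e+00]])}
scene [-0.34663026 -0.76259006  0.72748525] 575.1493584955977
sanding_block [(0.95, array([459.,  32.,   2.]))] (0.56, np.uint64(515), array([440.6,  15.2, 123.6,  77.3,  84.7]))
setup_block [(0.67, array([454.,  30.,  27.]))] (0.64, np.uint64(514), array([432.1,   6.2,  79.6,  89.5,  50.1]))
vee_block [(0.6, array([464.,  31.,  52.]))] (0.67, np.uint64(535), array([441.2,  12.2,  80.6,  80.9,  82.7]))
weight_cup [(0.87, array(
[... 603 characters left out ...]
nt64(872), array([ 405.2, -327.4,   81.8,   74.5,   32.7]))
toggle_fixture [] (0.59, np.uint64(550), array([506. ,  75.9, 117.3,  66. ,  42.4]))
side [ 0.22382257 -0.83496535  0.57949948] 462.13474475175974
sanding_block [(0.57, array([459.,  31.,   1.])), (0.25, array([ 512., -458.,    0.]))] 
setup_block [(0.84, array([452.,  29.,  24.]))] 
vee_block [(0.98, array([461.,  29.,  53.]))] 
weight_cup [(0.68, array([ 403., -146.,    3.])), (0.26, array([459.,  31.,   4.]))] 
long_tray [] 
middle_tray [(0.69, array([ 515., -457.,    4.]))] 
small_tray [(0.91, array([ 590., -303.,   -0.])), (0.22, array([ 513., -456.,   -1.]))] 
round_dish [(0.8, array([ 409., -326.,   -1.]))] 
toggle_fixture []
```

View pics/scene0.png

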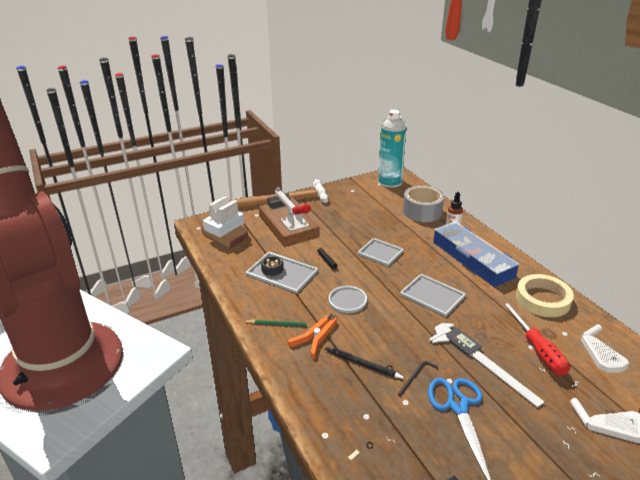

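View pics/side0.png

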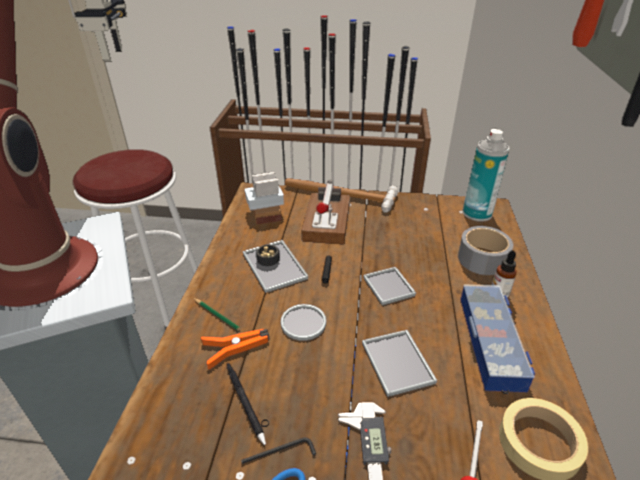

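The pile (scene ≈(225,225), side ≈(265,195)) stands right beside the clamp fixture (scene ≈(290,215)). The cup is in the long tray at scene (272,265), the dish at (348,299), the small tray at (381,251) and the middle tray at (433,294). The golf clubs are behind the bench, so I'll triangulate them before swinging the arm in.

```bash
cat > b.py <<'E'
from h import *
def ray(n,uv):
    T,p=campose(n); d=T[:3,:3]@[(uv[0]-p["cx"])/p["fx"],(uv[1]-p["cy"])/p["fy"],1]; return T[:3,3],d/np.linalg.norm(d)
for a,b,l in [((20,70),(231,30),"club left"),((234,58),(413,60),"club right"),((38,155),(216,130),"rack left"),((301,210),(322,208),"red handle"),((280,190),(328,186),"lever other"),((180,226),(246,195),"bench corner")]:
    o1,d1=ray("scene",a); o2,d2=ray("side",b)
    t=np.linalg.lstsq(np.c_[d1,-d2],o2-o1,rcond=None)[0]
    print(l,np.round(o1+d1*t[0],3),np.round(o2+d2*t[1],3))
print(tool().round(3))
E
python3 b.py
```

```text
club left [0.654 1.042 0.163] [0.654 1.042 0.163]
club right [1.232 0.649 0.121] [1.225 0.645 0.093]
rack left [ 0.511  0.823 -0.021] [ 0.5    0.786 -0.113]
red handle [ 0.525 -0.137  0.088] [ 0.526 -0.136  0.089]
lever other [ 0.583 -0.037  0.081] [ 0.581 -0.04   0.074]
bench corner [ 0.449  0.17  -0.018] [ 0.446  0.163 -0.03 ]
[[-0.941  0.339 -0.     0.22 ]
 [ 0.339  0.941  0.     0.612]
 [ 0.    -0.    -1.     0.219]
 [ 0.     0.     0.     1.   ]]
```

```bash
R='[0.093,[-0.026,-0.0293,-0.003],0]'; python3 -m handwheel '[[0.093,[-0.026,-0.0293,-0.003],-2.5],[0.093,[-0.026,-0.0293,-0.003],0],[0.093,[-0.026,-0.0293,-0.003],0],[0.093,[-0.026,-0.0293,-0.003],0],[0.093,[-0.026,-0.0293,-0.003],0],[0.093,[-0.026,-0.0293,-0.003],0],[0.093,[-0.026,-0.0293,-0.003],0],[0.093,[-0.026,-0.0293,-0.003],0]]' 20; python3 -m handwheel '[[0.093,[-0.026,-0.0293,-0.003],0],[0.093,[-0.026,-0.0293,-0.003],0],[0.093,[-0.026,-0.0293,-0.003],0],[0.093,[-0.026,-0.0293,-0.003],0],[0.093,[-0.026,-0.0293,-0.003],0],[0.093,[-0.026,-0.0293,-0.003],0],[0.093,[-0.026,-0.0293,-0.003],0],[0.093,[0,0,0],0]]'; cat > c.py <<'E'
import sys
from h import *
f=sys.argv[1]; names=sys.argv[2:]
print(tool().round(4)[:3].tolist(), round(env.get_state()["time"],2))
T,p,im=shot("wrist",f)
for t in names:
    s=env.spot_point("wrist",t)
    print(t,[(round(d["conf"],2),np.round((T@[*d["position"],1])[:3]*1000,1)) for d in s[:2]], rect("wrist",T,p,t,ZT[t]))
E
python3 c.py w1.png sanding_block setup_block vee_block toggle_fixture
```

```text
time: 2.12
position: [0.3481, 0.3234, 0.2431]
orientation: [0.0, 0.15, 0.989, 0.0]
ft_force: [0.6, 0.1, 0.2]
finger_gap: 0.0931
grip_force: 0.0
time: 2.78
position: [0.4637, 0.0659, 0.2647]
orientation: [0.003, 0.158, 0.987, -0.002]
ft_force: [0.4, -0.2, 0.6]
finger_gap: 0.0931
grip_force: 0.0
[[-0.9503, 0.3113, 0.0046, 0.4637], [0.3113, 0.9503, -0.0051, 0.0659], [-0.006, -0.0034, -1.0, 0.2647]] 2.78
sanding_block [] (0.81, np.uint64(1728), array([459.7,  66.6,  24.8,  59.8,  85.4]))
setup_block [] (0.74, np.uint64(1149), array([454.1,  29.5,  53.5,  76.2,  84.3]))
vee_block [(0.68, array([460.4,  30.6,  50.2]))] (0.95, np.uint64(2370), array([459.7,  32.3,  43.3,  54.3,  85.3]))
toggle_fixture [] None
```

View pics/w1.png

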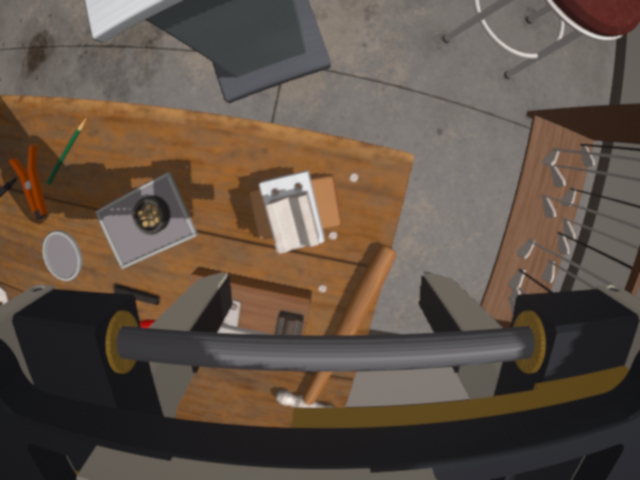

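```bash
python3 - <<'E'
from h import *
a=cv2.imread("pics/w1.png")[150:280,220:360]; b=cv2.imread("pics/side0.png")[165:235,230:305]
cv2.imwrite("pics/crop1.png",np.hstack([cv2.resize(a,(420,390),interpolation=2),cv2.resize(b,(375,390),interpolation=2)]))
E
```

```text
(no output)
```

View pics/crop1.png

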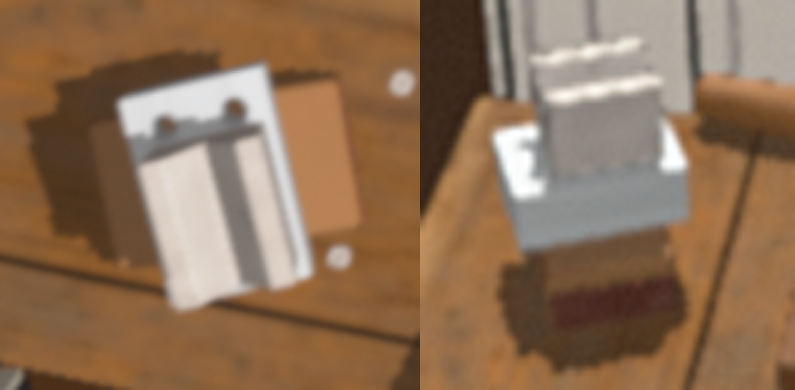

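The crop shows a vee block on top with its groove along world x. The setup block lies with its 76 mm along x, crosswise on the sanding block, whose 98 mm runs along y. So the first two pieces are both gripped along y.

```bash
cat > p.py <<'E'
import sys
from h import *
x,y,z,g=map(float,sys.argv[1:5]); T=tool()   # mm, deg of tool y
a=np.degrees(np.arctan2(T[1,1],T[0,1])); d=(g-a+90)%180-90
r=np.radians(a+d); ty=np.array([np.cos(r),np.sin(r)]); tx=np.array([-ty[1],ty[0]])
D=np.array([x,y,z])-T[:3,3]*1000
print("pos",(T[:3,3]*1000).round(1),"yaw %.1f turn %.1f"%(a,-d),"shift after turn mm x %.1f y %.1f z %.1f"%(D[:2]@tx,D[:2]@ty,-D[2]),"j7 %.2f t %.2f"%(env.get_state()["joints"][6],env.get_state()["time"]))
E
python3 -m handwheel '[[0.075,[0,0,0],-6.7],[0.075,[0,0,0],-6.7],[0.075,[0,0,0],0]]'; python3 p.py 459.7 31.5 56 85.3
```

```text
time: 3.48
position: [0.4601, 0.0758, 0.2636]
orientation: [-0.0, 0.032, 0.999, 0.0]
ft_force: [0.7, -0.3, -1.3]
finger_gap: 0.0777
grip_force: 0.0
pos [460.1  75.8 263.6] yaw 86.3 turn 1.0 shift after turn mm x -3.3 y -44.2 z 207.6 j7 1.33 t 3.48
```

```bash
python3 -m handwheel '[[0.075,[-0.0015,-0.022,0.03],1],[0.075,[-0.0015,-0.022,0.03],0],[0.075,[0,0,0.04],0],[0.075,[0,0,0.04],0],[0.075,[0,0,0.03],0],[0.075,[0,0,0.02],0],[0.075,[0,0,0.01],0],[0.075,[0,0,0],0]]'; python3 p.py 459.7 31.5 56 85.3
```

```text
time: 4.15
position: [0.4583, 0.0314, 0.0615]
orientation: [-0.003, 0.044, 0.999, -0.0]
ft_force: [0.3, -0.7, 0.2]
finger_gap: 0.075
grip_force: 0.0
pos [458.3  31.4  61.5] yaw 85.0 turn -0.3 shift after turn mm x -1.4 y 0.3 z 5.5 j7 1.45 t 4.15
```

```bash
python3 -m handwheel '[[0.03,[-0.001,0,0.005],0],[0.03,[0,0,0],0],[0.03,[0,0,0],0],[0.03,[0,0,0],0],[0.03,[0,0,0],0],[0.03,[0,0,0],0]]' 40;  python3 -m handwheel '[[0.03,[0,0,-0.02],0],[0.03,[0,0,-0.04],0],[0.03,[0,0,-0.04],0],[0.03,[0,0,-0.04],0],[0.03,[0,0,-0.03],0],[0.03,[0,0,0],0]]'; python3 c.py w2.png vee_block setup_block sanding_block
```

```text
time: 4.65
position: [0.4613, 0.0312, 0.0593]
orientation: [0.001, 0.043, 0.999, 0.0]
ft_force: [-0.5, 1.2, 1.7]
finger_gap: 0.0398
grip_force: 28.9
time: 5.15
position: [0.4644, 0.0312, 0.2345]
orientation: [0.006, 0.043, 0.999, 0.001]
ft_force: [1.2, 0.5, -3.1]
finger_gap: 0.0398
grip_force: 40.0
[[-0.9962, 0.0859, 0.0129, 0.4644], [0.0859, 0.9963, 0.0015, 0.0312], [-0.0127, 0.0026, -0.9999, 0.2345]] 5.15
vee_block [(0.78, array([468.7,  29.8, 225.2]))] (0.92, np.uint64(8993), array([527.7,  25.4,  90.4,  96.1,  85. ]))
setup_block [(0.76, array([457.8,  26.4,  28.4])), (0.16, array([459.2,  30.6,  -0.9]))] (0.7, np.uint64(3897), array([452.5,  29.6,  52.4,  73.6,  85.7]))
sanding_block [(0.88, array([454.1,  30. ,  -3. ]))] (0.65, np.uint64(2376), array([460.1,  66.5,  21.6,  59.7,  83.1]))
```

```bash
python3 -m handwheel '[[0.03,[-0.0178,-0.0358,0],0],[0.03,[-0.0178,-0.0358,0],0],[0.03,[-0.0178,-0.0358,0],0],[0.03,[-0.0178,-0.0358,0],0],[0.03,[-0.0178,-0.0358,0],0],[0.03,[-0.0178,-0.0358,0],0],[0.03,[-0.0178,-0.0358,0],0],[0.03,[-0.0178,-0.0358,0],0]]'; python3 -m handwheel '[[0.03,[-0.0089,-0.018,0],0],[0.03,[0,0,0],0],[0.03,[0,0,0],0]]'; python3 c.py w3.png small_tray middle_tray long_tray weight_cup round_dish toggle_fixture
```

```text
time: 6.17
position: [0.578, -0.268, 0.2266]
orientation: [-0.002, 0.043, 0.999, 0.001]
ft_force: [1.2, -0.0, -3.2]
finger_gap: 0.0401
grip_force: 40.0
time: 6.42
position: [0.5845, -0.2864, 0.226]
orientation: [-0.002, 0.044, 0.999, 0.001]
ft_force: [-0.3, 1.0, -2.8]
finger_gap: 0.0397
grip_force: 40.0
[[-0.9961, 0.0885, -0.0042, 0.5845], [0.0885, 0.9961, 0.0015, -0.2864], [0.0044, 0.0011, -1.0, 0.226]] 6.42
small_tray [(0.84, array([ 589.2, -302.2,   -1. ])), (0.33, array([ 413.9, -167.6,   -2.2]))] (0.57, np.uint64(4246), array([ 586.4, -304.2,   80.7,   68.3,   89.9]))
middle_tray [(0.59, array([ 513.2, -456.1,    1. ]))] None
long_tray [(0.82, array([ 412.4, -166.2,   -1.3]))] (0.75, np.uint64(6940), array([ 413.7, -165.7,   86.6,  127. ,    3.2]))
weight_cup [(0.67, array([ 410.8, -144.6,    4.2]))] (0.89, np.uint64(1529), array([ 410.7, -148.5,   44.9,   49.7,   42. ]))
round_dish [] (0.66, np.uint64(3812), array([ 411.2, -325.8,   74.9,   73.7,   50.6]))
toggle_fixture [] None
```

View pics/w3.png

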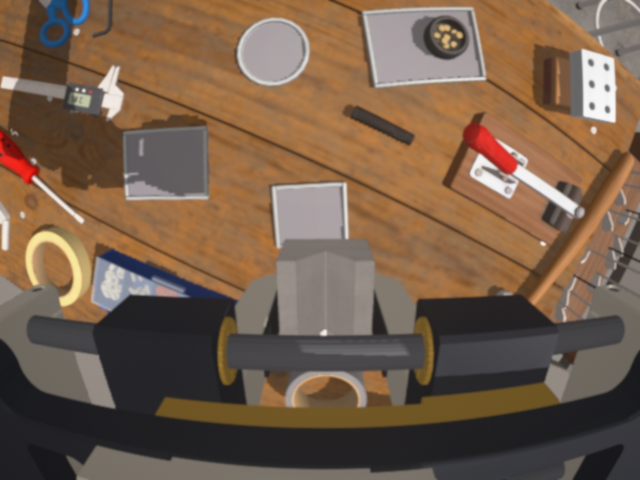

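Small tray at image (310,213) below the vee; its long side (78 outer) lies along world y. The drilled block and sanding block are at (590,85). I'll turn the vee a quarter so its groove matches the tray's long side, then look again.

```bash
python3 -m handwheel '[[0.03,[0,0,0],-7.1],[0.03,[0,0,0],-7.1],[0.03,[0,0,0],-7.1],[0.03,[0,0,0],-7.1],[0.03,[0,0,0],-7.1],[0.03,[0,0,0],-7.1],[0.03,[0,0,0],-7.1],[0.03,[0,0,0],-7.1]]';python3 -m handwheel '[[0.03,[0,0,0],-7.1],[0.03,[0,0,0],-7.1],[0.03,[0,0,0],-7.1],[0.03,[0,0,0],-7.1],[0.03,[0,0,0],-2],[0.03,[0,0,0],0]]'; python3 c.py w4.png small_tray middle_tray; python3 p.py 589 -303.5 100 179
```

```text
time: 7.73
position: [0.5855, -0.2853, 0.2287]
orientation: [-0.0, -0.44, 0.898, -0.0]
ft_force: [0.7, 0.5, -3.1]
finger_gap: 0.0398
grip_force: 40.0
time: 8.23
position: [0.5835, -0.2849, 0.2235]
orientation: [-0.003, -0.621, 0.784, 0.006]
ft_force: [-0.7, -0.4, -2.9]
finger_gap: 0.0398
grip_force: 40.0
[[-0.2296, -0.9732, -0.0125, 0.5835], [-0.9733, 0.2295, 0.0056, -0.2849], [-0.0026, 0.0134, -0.9999, 0.2235]] 8.23
small_tray [(0.77, array([ 588.4, -303.2,   -1.8]))] (0.71, np.uint64(4942), array([ 588.6, -303.9,   79.6,   69.7,   87.6]))
middle_tray [] (0.82, np.uint64(6306), array([ 514.8, -454.8,   95.4,   79.5,   83.1]))
pos [ 584.4 -283.   225. ] yaw 166.8 turn -12.2 shift after turn mm x 20.4 y -5.0 z 125.0 j7 2.84 t 8.48
```

Negative turns run j7 up to its limit, so I'll go the other way round, to yaw ≈ -2°.

```bash
A='x'; python3 -m handwheel '[[0.03,[0,0,0],7.1],[0.03,[0,0,0],7.1],[0.03,[0,0,0],7.1],[0.03,[0,0,0],7.1],[0.03,[0,0,0],7.1],[0.03,[0,0,0],7.1],[0.03,[0,0,0],7.1],[0.03,[0,0,0],7.1]]'>/dev/null;python3 -m handwheel '[[0.03,[0,0,0],7.1],[0.03,[0,0,0],7.1],[0.03,[0,0,0],7.1],[0.03,[0,0,0],7.1],[0.03,[0,0,0],7.1],[0.03,[0,0,0],7.1],[0.03,[0,0,0],7.1],[0.03,[0,0,0],7.1]]'>/dev/null;python3 -m handwheel '[[0.03,[0,0,0],7.1],[0.03,[0,0,0],7.1],[0.03,[0,0,0],7.1],[0.03,[0,0,0],7.1],[0.03,[0,0,0],7.1],[0.03,[0,0,0],7.1],[0.03,[0,0,0],5.9],[0.03,[0,0,0],0]]'; python3 p.py 588.6 -303.7 60 -2.4
```

```text
time: 10.48
position: [0.5849, -0.2818, 0.2257]
orientation: [-0.005, 0.677, 0.736, -0.003]
ft_force: [0.2, 0.0, -4.1]
finger_gap: 0.0398
grip_force: 40.0
pos [ 584.9 -281.8  225.7] yaw 4.7 turn 7.1 shift after turn mm x -21.7 y 4.6 z 165.7 j7 0.39 t 10.48
```

```bash
python3 -m handwheel '[[0.03,[-0.0105,0.0025,0.03],7.1],[0.03,[-0.0105,0.0025,0.035],0],[0.03,[0,0,0.035],0],[0.03,[0,0,0.035],0],[0.03,[0,0,0.03],0],[0.03,[0,0,0.01],0],[0.03,[0,0,0],0]]'; python3 p.py 588.6 -303.7 12 -2.4; python3 c.py w5.png vee_block
```

```text
time: 11.07
position: [0.5858, -0.3019, 0.0468]
orientation: [-0.008, 0.72, 0.693, -0.004]
ft_force: [0.8, 0.1, -2.8]
finger_gap: 0.0396
grip_force: 40.0
pos [ 585.8 -301.9   46.8] yaw -2.2 turn 0.2 shift after turn mm x -1.7 y 2.9 z 34.8 j7 0.28 t 11.07
[[0.0384, 0.9991, -0.0176, 0.5858], [0.9992, -0.0383, 0.0061, -0.3019], [0.0054, -0.0178, -0.9998, 0.0468]] 11.07
vee_block [(0.6, array([ 587.2, -306.2,   38.8])), (0.4, array([ 412. , -327.5,   -0. ]))] (0.55, np.uint64(8919), array([ 587.1, -285.5,   38.6,   36.5,   88.4]))
```

View pics/w5.png

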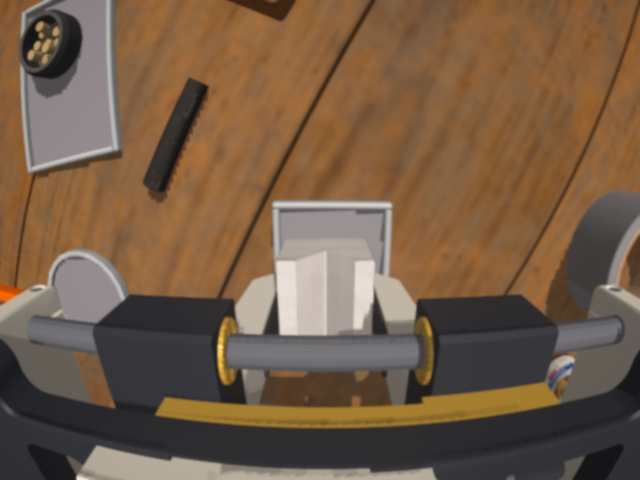

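The vee is over the small tray (rim cols 273–392, vee centred at 325), so it needs about 3 mm in +y of the tool, then down.

```bash
python3 -m handwheel '[[0.03,[0.001,0.0028,0.015],0],[0.03,[0,0,0.012],0],[0.03,[0,0,0.005],0],[0.03,[0,0,0.001],0],[0.03,[0,0,0],0]]'
```

```text
time: 11.63
position: [0.5895, -0.3021, 0.0157]
orientation: [-0.006, 0.721, 0.693, -0.003]
ft_force: [0.2, -0.2, -2.9]
finger_gap: 0.0398
grip_force: 40.0
```

```bash
python3 -m handwheel '[[0.03,[0,0,0.0025],0],[0.03,[0,0,0.0015],0],[0.03,[0,0,0],0]]'; 
```

```text
time: 11.88
position: [0.59, -0.3023, 0.0125]
orientation: [-0.005, 0.721, 0.693, -0.003]
ft_force: [-1.0, -0.2, -3.6]
finger_gap: 0.0399
grip_force: 40.0
```

```bash
python3 -m handwheel '[[0.03,[0,0,0.0012],0],[0.03,[0,0,0.0008],0],[0.03,[0,0,0],0]]'
```

```text
time: 12.13
position: [0.5904, -0.3024, 0.0115]
orientation: [-0.005, 0.721, 0.693, -0.003]
ft_force: [-1.2, 0.6, 2.6]
finger_gap: 0.0396
grip_force: 40.0
```

```bash
python3 -m handwheel '[[0.06,[0,0,0],0],[0.06,[0,0,0],0],[0.06,[0,0,0],0],[0.06,[0,0,-0.03],0],[0.06,[0,0,-0.04],0],[0.06,[0,0,-0.04],0],[0.06,[0,0,-0.04],0],[0.06,[0,0,-0.03],0]]'; python3 c.py w6.png vee_block small_tray;  python3 -m handwheel '[[0.075,[0.0362,-0.0164,-0.01],0],[0.075,[0.0362,-0.0164,-0.01],0],[0.075,[0.0362,-0.0164,0],0],[0.075,[0.0362,-0.0164,0],0],[0.075,[0.0362,-0.0164,0],0],[0.075,[0.0362,-0.0164,0],0],[0.075,[0.0362,-0.0164,0],0],[0.075,[0.0362,-0.0164,0],0]]'; python3 -m handwheel '[[0.075,[0.0362,-0.0164,0],-7.1],[0.075,[0,0,0],-7.1],[0.075,[0,0,0],-7.1],[0.075,[0,0,0],-7.1],[0.075,[0,0,0],-7.1],[0.075,[0,0,0],-7.1],[0.075,[0,0,0],-7.1],[0.075,[0,0,0],-7.1]]'; python3 -m handwheel '[[0.075,[0,0,0],-7.1],[0.075,[0,0,0],-7.1],[0.075,[0,0,0],-7.1],[0.075,[0,0,0],-7.1],[0.075,[0,0,0],0],[0.075,[0,0,0],0]]'; python3 c.py w7.png setup_block sanding_block; python3 p.py 455 29 31 85.7
```

```text
time: 12.8
position: [0.5934, -0.3033, 0.1946]
orientation: [-0.003, 0.721, 0.693, -0.002]
ft_force: [0.4, -0.7, 0.2]
finger_gap: 0.0602
grip_force: 0.0
[[0.0407, 0.9991, -0.007, 0.5934], [0.9992, -0.0407, 0.0015, -0.3033], [0.0012, -0.0071, -1.0, 0.1946]] 12.8
vee_block [(0.9, array([ 590.9, -306.7,    3.9]))] None
small_tray [] (0.84, np.uint64(2775), array([ 588.5, -302.6,   77.3,   67.2,   87.9]))
time: 13.72
position: [0.4708, -0.0068, 0.2112]
orientation: [-0.007, 0.721, 0.692, -0.004]
ft_force: [1.4, 1.1, 0.5]
finger_gap: 0.0749
grip_force: 0.0
time: 14.38
position: [0.4568, 0.0284, 0.2114]
orientation: [-0.008, 0.302, 0.953, -0.001]
ft_force: [-0.3, -0.6, -0.7]
finger_gap: 0.0749
grip_force: 0.0
time: 14.88
position: [0.4573, 0.0283, 0.2119]
orientation: [-0.008, 0.064, 0.998, 0.001]
ft_force: [0.0, 0.2, 0.2]
finger_gap: 0.0746
grip_force: 0.0
[[-0.9917, 0.1275, -0.0151, 0.4573], [0.1275, 0.9918, 0.004, 0.0283], [0.0155, 0.002, -0.9999, 0.2119]] 14.88
setup_block [(0.7, array([457.7,  26.5,  29.5]))] (0.69, np.uint64(4721), array([454.8,  29.5,  52.7,  80. ,  84.4]))
sanding_block [(0.56, array([453.5,  32.8,  -4.5])), (0.24, array([ 410.7, -326.7,    2.2]))] (0.86, np.uint64(2600), array([459.5,  66.9,  21.3,  58.6,  84. ]))
pos [458.   28.7 213. ] yaw 82.8 turn -2.9 shift after turn mm x 3.1 y 0.1 z 182.0 j7 1.04 t 15.13
```

View pics/w7.png

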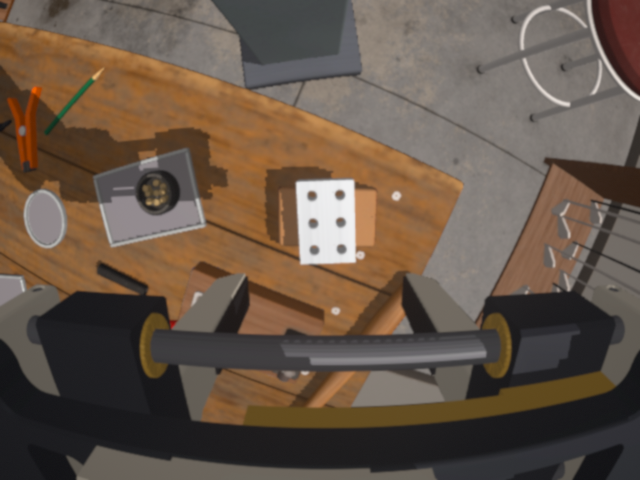

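The drilled block lies at image (327,222), long side along x, crossing the cork block. Descending on it.

```bash
python3 -m handwheel '[[0.075,[0.0025,0.001,0.03],-2],[0.075,[0,0,0.04],0],[0.075,[0,0,0.04],0],[0.075,[0,0,0.035],0],[0.075,[0,0,0.022],0],[0.075,[0,0,0.01],0],[0.075,[0,0,0],0],[0.075,[0,0,0],0]]'; python3 p.py 455 29.2 31 85
```

```text
time: 15.8
position: [0.4538, 0.0308, 0.0362]
orientation: [-0.006, 0.045, 0.999, 0.001]
ft_force: [0.6, -0.0, 0.5]
finger_gap: 0.0752
grip_force: 0.0
pos [453.8  30.8  36.2] yaw 84.9 turn -0.1 shift after turn mm x -1.3 y -1.5 z 5.2 j7 0.81 t 15.80
```

```bash
python3 -m handwheel '[[0.04,[-0.001,-0.001,0.0045],0],[0.04,[0,0,0],0],[0.04,[0,0,0],0],[0.04,[0,0,0],0],[0.04,[0,0,0],0],[0.04,[0,0,-0.01],0],[0.04,[0,0,-0.03],0],[0.04,[0,0,-0.04],0]]' 40; python3 -m handwheel '[[0.04,[0,0,-0.04],0],[0.04,[0,0,-0.04],0],[0.04,[0,0,-0.02],0],[0.04,[0,0,0],0]]'; python3 c.py w8.png setup_block sanding_block
```

```text
time: 16.47
position: [0.4529, 0.0286, 0.1106]
orientation: [-0.01, 0.045, 0.999, 0.001]
ft_force: [1.0, -0.7, -1.8]
finger_gap: 0.0509
grip_force: 40.0
time: 16.8
position: [0.4594, 0.0295, 0.2162]
orientation: [-0.001, 0.045, 0.999, 0.002]
ft_force: [0.1, -0.6, -2.5]
finger_gap: 0.0509
grip_force: 40.0
[[-0.9959, 0.0901, -0.0017, 0.4594], [0.0901, 0.9959, 0.0037, 0.0295], [0.0021, 0.0035, -1.0, 0.2162]] 16.8
setup_block [(0.58, array([ 5.143e+02, -4.569e+02, -1.000e-01])), (0.56, array([461.1,  28.5, 210.9]))] (0.73, np.uint64(15159), array([514.8,  24.4, 115.3, 123.9,  84.8]))
sanding_block [(0.56, array([456.6,  30.9,  -5.3]))] (0.81, np.uint64(3206), array([440.8,  32. ,  95.5,  33.5,  84.3]))
```

```bash
python3 -m handwheel '[[0.04,[-0.0086,-0.04,0],0],[0.04,[-0.0086,-0.04,0],0],[0.04,[-0.0086,-0.04,0],0],[0.04,[-0.0086,-0.04,0],0],[0.04,[-0.0086,-0.04,0],0],[0.04,[-0.0086,-0.04,0],0],[0.04,[-0.0086,-0.04,0],0],[0.04,[-0.0086,-0.04,0],0]]'; python3 -m handwheel '[[0.04,[-0.0086,-0.04,0],0],[0.04,[-0.0086,-0.04,0],0],[0.04,[-0.0086,-0.04,0],0],[0.04,[-0.0086,-0.04,0],7.1],[0.04,[0,0,0],7.1],[0.04,[0,0,0],7.1],[0.04,[0,0,0],7.1],[0.04,[0,0,0],7.1]]'; python3 -m handwheel '[[0.04,[0,0,0],7.1],[0.04,[0,0,0],7.1],[0.04,[0,0,0],7.1],[0.04,[0,0,0],7.1],[0.04,[0,0,0],7.1],[0.04,[0,0,0],7.1],[0.04,[0,0,0],7.1],[0.04,[0,0,0],7.1]]'; python3 -m handwheel '[[0.04,[0,0,0],0]]'; python3 c.py w9.png middle_tray; python3 p.py 514.8 -457 60 -6.3
```

```text
time: 17.72
position: [0.4955, -0.2977, 0.2079]
orientation: [-0.008, 0.045, 0.999, 0.002]
ft_force: [1.5, 1.0, -3.1]
finger_gap: 0.0507
grip_force: 40.0
time: 18.38
position: [0.5158, -0.4577, 0.2059]
orientation: [-0.009, 0.35, 0.937, 0.001]
ft_force: [-0.3, 1.1, -1.6]
finger_gap: 0.0505
grip_force: 40.0
time: 19.05
position: [0.5158, -0.4574, 0.2062]
orientation: [-0.008, 0.753, 0.658, -0.004]
ft_force: [-0.2, 0.8, -1.9]
finger_gap: 0.0506
grip_force: 40.0
time: 19.13
position: [0.5161, -0.4572, 0.2064]
orientation: [-0.008, 0.752, 0.659, -0.004]
ft_force: [0.1, 0.5, -2.3]
finger_gap: 0.0512
grip_force: 40.0
[[0.1306, 0.9913, -0.0161, 0.5161], [0.9914, -0.1305, 0.0062, -0.4572], [0.0041, -0.0167, -0.9999, 0.2064]] 19.13
middle_tray [(0.8, array([ 5.15e+02, -4.58e+02,  2.00e-01]))] (0.88, np.uint64(4074), array([ 517.3, -431.7,   49.9,   80. ,   82.8]))
pos [ 516.2 -457.9  207.7] yaw -7.2 turn -0.9 shift after turn mm x 0.7 y -1.5 z 147.7 j7 0.50 t 19.28
```

View pics/w9.png

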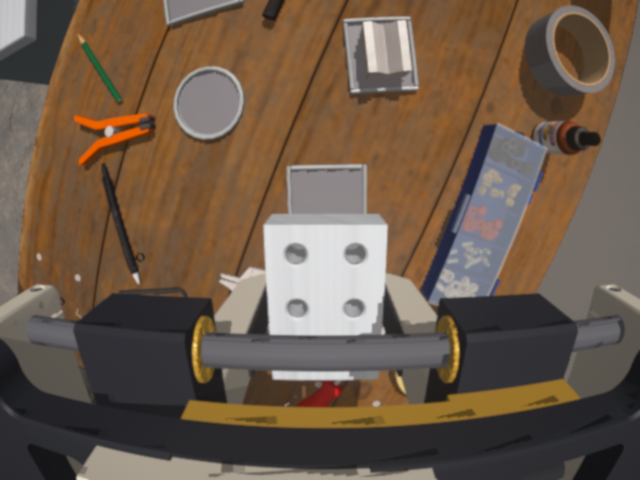

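Vee block sits flat in the small tray at (380,55). The middle tray (image (327,190)) is square with the held block, so I'll lower it.

```bash
python3 -m handwheel '[[0.04,[0.0016,-0.0019,0.03],0],[0.04,[0,0,0.04],0],[0.04,[0,0,0.04],0],[0.04,[0,0,0.035],0],[0.04,[0,0,0.02],0],[0.04,[0,0,0.01],0],[0.04,[0,0,0],0],[0.04,[0,0,0],0]]'; python3 p.py 514.3 -456.5 9.5 -7
```

```text
time: 19.95
position: [0.5134, -0.4565, 0.0349]
orientation: [-0.005, 0.751, 0.66, -0.003]
ft_force: [-0.7, -0.5, -2.3]
finger_gap: 0.051
grip_force: 40.0
pos [ 513.4 -456.5   34.9] yaw -7.4 turn -0.4 shift after turn mm x 0.1 y 0.9 z 25.4 j7 0.47 t 19.95
```

```bash
python3 -m handwheel '[[0.04,[0,0.0005,0.012],0],[0.04,[0,0,0.009],0],[0.04,[0,0,0.0035],0],[0.04,[0,0,0],0],[0.04,[0,0,0],0]]'
```

```text
time: 20.37
position: [0.5132, -0.4561, 0.0101]
orientation: [-0.005, 0.751, 0.66, -0.003]
ft_force: [0.6, 0.1, -2.7]
finger_gap: 0.0508
grip_force: 40.0
```

```bash
python3 -m handwheel '[[0.04,[0,0,0.001],0],[0.04,[0,0,0.0005],0],[0.04,[0,0,0],0]]'
```

```text
time: 20.62
position: [0.5132, -0.4562, 0.0098]
orientation: [-0.005, 0.751, 0.66, -0.003]
ft_force: [-1.9, 0.9, 5.0]
finger_gap: 0.0512
grip_force: 40.0
```

```bash
python3 -m handwheel '[[0.062,[0,0,0],0],[0.062,[0,0,0],0],[0.062,[0,0,0],0],[0.062,[0,0,-0.02],0],[0.062,[0,0,-0.04],0],[0.062,[0,0,-0.04],0],[0.062,[0,0,-0.04],0],[0.075,[0,0,-0.03],0]]'; python3 -m handwheel '[[0.075,[0.0366,-0.0176,0],0],[0.075,[0.0366,-0.0176,0],0],[0.075,[0.0366,-0.0176,0],0],[0.075,[0.0366,-0.0176,0],0],[0.075,[0.0366,-0.0176,0],0],[0.075,[0.0366,-0.0176,0],0],[0.075,[0.0366,-0.0176,0],0],[0.075,[0.0366,-0.0176,0],0]]'; python3 -m handwheel '[[0.075,[0,0,0],0]]'; python3 c.py w10.png weight_cup long_tray sanding_block round_dish; python3 p.py 410.7 -147 12 -7
```

```text
time: 21.28
position: [0.5161, -0.4574, 0.1822]
orientation: [-0.003, 0.751, 0.66, -0.003]
ft_force: [-0.5, -0.1, -1.2]
finger_gap: 0.0654
grip_force: 0.0
time: 21.95
position: [0.4127, -0.1464, 0.1809]
orientation: [-0.005, 0.752, 0.66, -0.003]
ft_force: [-0.1, -0.3, 0.3]
finger_gap: 0.0752
grip_force: 0.0
time: 22.03
position: [0.4104, -0.1398, 0.1807]
orientation: [-0.008, 0.748, 0.664, -0.003]
ft_force: [-0.6, 0.3, -0.1]
finger_gap: 0.0753
grip_force: 0.0
[[0.1181, 0.9929, -0.0153, 0.4104], [0.993, -0.118, 0.008, -0.1398], [0.0061, -0.0161, -0.9999, 0.1807]] 22.03
weight_cup [(0.55, array([ 408.7, -146. ,    5.8]))] (0.71, np.uint64(2158), array([ 407.5, -142. ,   48.2,   44.4,   82.3]))
long_tray [(0.66, array([ 412.7, -164.7,   -1.2]))] (0.78, np.uint64(9231), array([ 413.1, -164.4,   86.4,  126.9,    3.4]))
sanding_block [(0.57, array([454.8,  30. ,  -2.8]))] (0.77, np.uint64(5720), array([454.9,  17.7,  83.2,  57.8,  81.9]))
round_dish [(0.79, array([ 409.4, -329.5,   -1.4]))] (0.84, np.uint64(2053), array([ 409. , -334.3,   51.1,   74. ,   82.7]))
pos [ 413.5 -149.1  180.5] yaw -7.6 turn -0.6 shift after turn mm x 1.8 y -3.1 z 168.5 j7 0.08 t 22.48
```

View pics/w10.png

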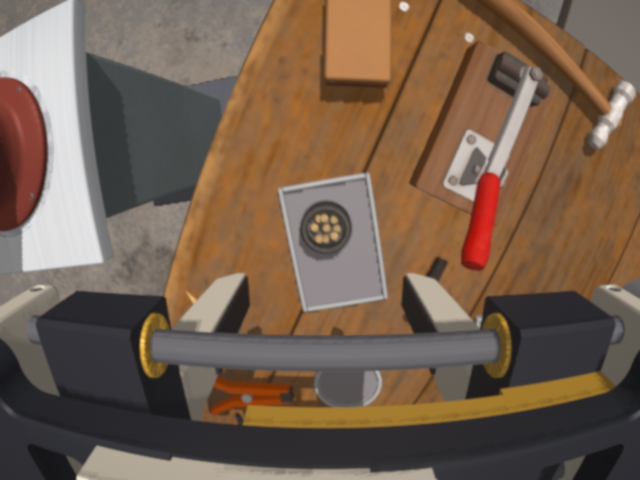

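Cup at image (327,228) in the long tray, sanding block at (357,45), fixture well clear. Descending on the cup.

```bash
python3 -m handwheel '[[0.075,[0.0025,-0.0048,0.03],0],[0.075,[0,0,0.04],0],[0.075,[0,0,0.04],0],[0.075,[0,0,0.03],0],[0.075,[0,0,0.015],0],[0.075,[0,0,0.005],0],[0.075,[0,0,0],0],[0.075,[0,0,0],0]]'; python3 p.py 409 -146 12 -7.6; python3 c.py w11.png weight_cup
```

```text
time: 23.15
position: [0.4076, -0.1448, 0.0211]
orientation: [-0.005, 0.752, 0.66, -0.003]
ft_force: [-0.0, 0.2, 0.3]
finger_gap: 0.075
grip_force: 0.0
pos [ 407.6 -144.8   21.1] yaw -7.5 turn 0.1 shift after turn mm x -1.0 y 1.5 z 9.1 j7 -0.01 t 23.15
[[0.13, 0.9915, -0.0108, 0.4076], [0.9915, -0.1299, 0.0031, -0.1448], [0.0017, -0.0111, -0.9999, 0.0211]] 23.15
weight_cup [(0.95, array([ 410.5, -145.3,    3.1]))] (0.72, np.uint64(7348), array([ 407.7, -140.2,   48.6,   45.2,   82.7]))
```

```bash
python3 -m handwheel '[[0.075,[-0.0005,0.002,0.009],0],[0.035,[0,0,0],0],[0.035,[0,0,0],0],[0.035,[0,0,0],0],[0.035,[0,0,0],0],[0.035,[0,0,0],0]]' 30; python3 -m handwheel '[[0.035,[0,0,-0.02],0],[0.035,[0,0,-0.035],0],[0.035,[0,0,-0.035],0],[0.035,[0,0,-0.02],0],[0.035,[0,0,0],0]]'; python3 p.py 410 -327 80 -7.6;  python3 c.py w12.png weight_cup
```

```text
time: 23.8
position: [0.4085, -0.145, 0.0118]
orientation: [-0.005, 0.751, 0.66, -0.003]
ft_force: [-0.5, 0.1, 1.0]
finger_gap: 0.0464
grip_force: 6.9
time: 24.22
position: [0.4126, -0.1463, 0.1254]
orientation: [-0.001, 0.752, 0.66, -0.001]
ft_force: [-0.1, 0.2, -1.8]
finger_gap: 0.0457
grip_force: 30.0
pos [ 412.6 -146.3  125.4] yaw -7.5 turn 0.1 shift after turn mm x -179.5 y 21.3 z 45.4 j7 0.04 t 24.22
[[0.1297, 0.9915, -0.0033, 0.4126], [0.9915, -0.1297, 0.0008, -0.1463], [0.0003, -0.0034, -1.0, 0.1254]] 24.22
weight_cup [(0.81, array([ 415.2, -147.5,  119.2]))] (0.88, np.uint64(7879), array([ 407.4, -187.3,   80.1,   77.7,   80.8]))
```

```bash
python3 -m handwheel '[[0.035,[-0.0359,0.0043,0],0],[0.035,[-0.0359,0.0043,0],0],[0.035,[-0.0359,0.0043,0],0],[0.035,[-0.0359,0.0043,0],0],[0.035,[-0.0359,0.0043,0.02],0],[0.035,[0,0,0.02],0],[0.035,[0,0,0],0],[0.035,[0,0,0],0]]'; python3 c.py w13.png weight_cup round_dish;python3 p.py 410 -327 13 -7.6
```

```text
time: 25.03
position: [0.4059, -0.3246, 0.0785]
orientation: [-0.009, 0.751, 0.66, -0.004]
ft_force: [-0.4, 0.7, -1.3]
finger_gap: 0.0459
grip_force: 30.0
[[0.1296, 0.9914, -0.0171, 0.4059], [0.9916, -0.1294, 0.008, -0.3246], [0.0058, -0.018, -0.9998, 0.0785]] 25.03
weight_cup [(0.66, array([ 403.4, -328.3,   70.2]))] (0.83, np.uint64(7868), array([ 402.2, -345.4,   65.1,   64.1,   83.1]))
round_dish [(0.7, array([ 4.098e+02, -3.243e+02, -4.000e-01]))] (0.76, np.uint64(5203), array([ 413.2, -314.9,   53.2,   74.9,   75.6]))
pos [ 408.6 -325.2   81.9] yaw -7.3 turn 0.3 shift after turn mm x -1.6 y 1.7 z 68.9 j7 0.36 t 25.28
```

View pics/w13.png

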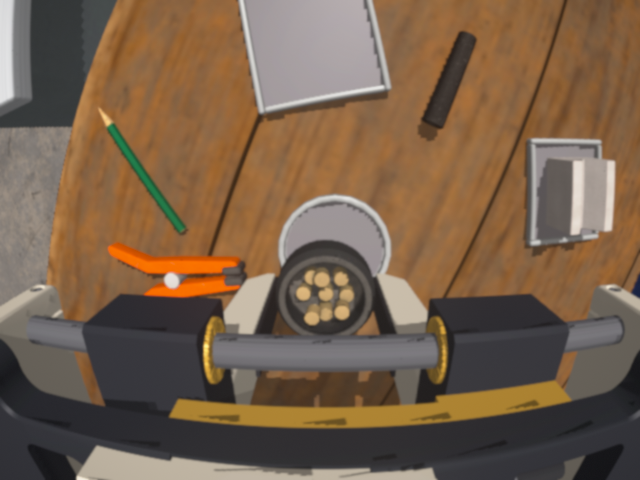

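The held cup, at (325,293), is over the dish, whose rim is centred near column 335. I'll shift about 3 mm in +y of the tool and lower.

```bash
python3 -m handwheel '[[0.035,[0.0005,0.0035,0.025],0],[0.035,[0,0,0.025],0],[0.035,[0,0,0.012],0],[0.035,[0,0,0.004],0],[0.035,[0,0,0],0],[0.035,[0,0,0],0]]'
```

```text
time: 25.78
position: [0.4112, -0.3259, 0.016]
orientation: [-0.004, 0.751, 0.66, -0.003]
ft_force: [0.6, 0.1, -1.6]
finger_gap: 0.0459
grip_force: 30.0
```

```bash
python3 -m handwheel '[[0.035,[0,0,0.003],0],[0.035,[0,0,0.001],0],[0.035,[0,0,0],0]]';python3 -m handwheel '[[0.035,[0,0,0.0007],0],[0.035,[0,0,0],0]]'
```

```text
time: 26.03
position: [0.4111, -0.3263, 0.0119]
orientation: [-0.004, 0.751, 0.66, -0.003]
ft_force: [0.9, -0.3, 0.4]
finger_gap: 0.0458
grip_force: 30.0
time: 26.2
position: [0.4111, -0.3263, 0.0118]
orientation: [-0.004, 0.751, 0.66, -0.003]
ft_force: [-0.2, 0.4, 7.3]
finger_gap: 0.0456
grip_force: 30.0
```

```bash
python3 -m handwheel '[[0.058,[0,0,0],0],[0.058,[0,0,0],0],[0.058,[0,0,0],0],[0.06,[0,0,-0.03],0],[0.06,[0,0,-0.04],0],[0.06,[0,0,-0.04],0],[0.06,[0,0,-0.04],0],[0.07,[0,0,-0.03],0]]'; python3 -m handwheel '[[0.07,[0.0359,0,0],0],[0.07,[0.0359,0,0],0],[0.07,[0.0359,0,0],0],[0.07,[0.0359,0,0],0],[0.07,[0.0359,0,0],0],[0.07,[0.0359,0,0],0],[0.07,[0.0359,0,0],0],[0.07,[0.0359,0,0],0]]';  python3 -m handwheel '[[0.07,[0.0359,0,0],0],[0.07,[0.0359,0,0],0],[0.07,[0,0,0],0],[0.07,[0,0,0],0],[0.07,[0,0,0],0]]'; python3 c.py w14.png sanding_block weight_cup; python3 p.py 456 31 12 -6
```

```text
time: 26.87
position: [0.4131, -0.3268, 0.1936]
orientation: [-0.004, 0.751, 0.66, -0.003]
ft_force: [0.4, -1.1, -0.2]
finger_gap: 0.063
grip_force: 0.0
time: 27.53
position: [0.4494, -0.0401, 0.1909]
orientation: [-0.005, 0.752, 0.66, -0.003]
ft_force: [0.8, -0.4, 0.8]
finger_gap: 0.07
grip_force: 0.0
time: 27.95
position: [0.4586, 0.0288, 0.1908]
orientation: [-0.005, 0.751, 0.66, -0.004]
ft_force: [0.4, -0.2, -0.3]
finger_gap: 0.0696
grip_force: 0.0
[[0.1295, 0.9915, -0.0126, 0.4586], [0.9916, -0.1295, 0.0026, 0.0288], [0.0009, -0.0128, -0.9999, 0.1908]] 27.95
sanding_block [(0.69, array([457.7,  29.2,  -4.3]))] (0.63, np.uint64(6478), array([456.4,  31.2,  98.3,  57.7,  81.9]))
weight_cup [] None
pos [458.9  28.1 191. ] yaw -7.6 turn -1.6 shift after turn mm x 2.6 y -3.2 z 179.0 j7 -0.37 t 28.20
```

View pics/w14.png

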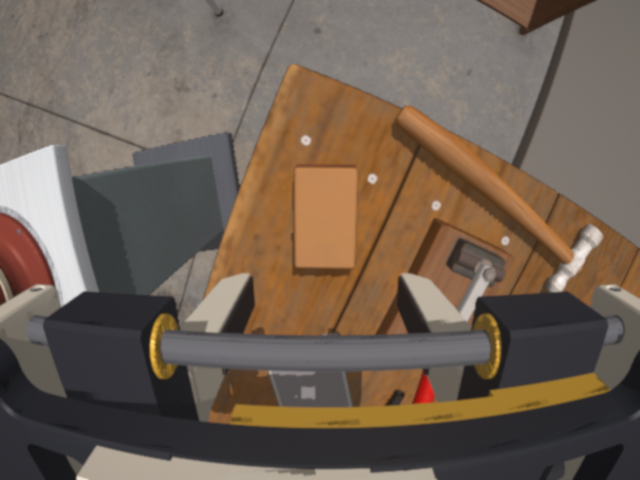

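Sanding block clear at (325,217), measured 98×58. I'll check the clearance to the fixture corner (435,222) and the lever bracket (478,258).

```bash
python3 - <<'E'
from h import *
p=env.camera_params("wrist"); T=np.eye(4); T[:3]=[[0.1295,0.9915,-0.0126,0.4586],[0.9916,-0.1295,0.0026,0.0288],[0.0009,-0.0128,-0.9999,0.1908]]
T=T@np.array(p["tool_from_camera"])
print(plane(T,p,[(435,222),(410,285)],.032,True).round(3)); print(plane(T,p,[(450,262),(455,240),(478,258)],.075,True).round(3))
E
python3 p.py 456.4 31 11 -8
```

```text
[[ 0.557  0.016  0.032]
 [ 0.529 -0.042  0.032]]
[[ 0.556 -0.009  0.075]
 [ 0.561  0.01   0.075]
 [ 0.582 -0.009  0.075]]
pos [458.9  28.1 191. ] yaw -7.6 turn 0.4 shift after turn mm x 2.6 y -2.9 z 180.0 j7 -0.37 t 28.20
```

```bash
python3 -m handwheel '[[0.075,[0.0026,-0.0029,0.03],0],[0.075,[0,0,0.04],0],[0.075,[0,0,0.04],0],[0.075,[0,0,0.035],0],[0.075,[0,0,0.017],0],[0.075,[0,0,0.008],0],[0.075,[0,0,0],0],[0.075,[0,0,0],0]]'; python3 p.py 456.4 31 11 -8
```

```text
time: 28.87
position: [0.455, 0.0328, 0.0215]
orientation: [-0.005, 0.752, 0.659, -0.003]
ft_force: [-0.9, -0.5, 1.0]
finger_gap: 0.075
grip_force: 0.0
pos [455.   32.8  21.5] yaw -7.5 turn 0.5 shift after turn mm x -1.6 y 1.6 z 10.5 j7 -0.49 t 28.87
```

```bash
python3 -m handwheel '[[0.075,[-0.001,0.0015,0.007],0],[0.075,[0,0,0.003],0],[0.045,[0,0,0],0],[0.045,[0,0,0],0],[0.045,[0,0,0],0],[0.045,[0,0,0],0],[0.045,[0,0,0],0]]' 25; python3 -m handwheel '[[0.045,[0,0,-0.02],0],[0.045,[0,0,-0.04],0],[0.045,[0,0,-0.04],0],[0.045,[0,0,-0.04],0],[0.045,[0,0,-0.03],0],[0.045,[0,0,0],-5.5],[0.045,[0,0,0],-5.4],[0.045,[0,0,0],0]]'; python3 -m handwheel '[[0.045,[-0.0322,-0.009,0],0],[0.045,[-0.0322,-0.009,0],0],[0.045,[-0.0322,-0.009,0],0],[0.045,[-0.0322,-0.009,0],0],[0.045,[-0.0322,-0.009,0],0],[0.045,[-0.0322,-0.009,0],0],[0.045,[0,0,0],0],[0.045,[0,0,0],0]]'; python3 c.py w15.png long_tray sanding_block;python3 p.py 413.2 -165 40 3.4
```

```text
time: 29.45
position: [0.456, 0.0319, 0.0115]
orientation: [-0.005, 0.751, 0.66, -0.003]
ft_force: [-0.1, -0.4, 2.6]
finger_gap: 0.0576
grip_force: 25.0
time: 30.12
position: [0.4575, 0.0312, 0.1816]
orientation: [-0.005, 0.685, 0.729, -0.002]
ft_force: [-0.2, -0.2, -0.6]
finger_gap: 0.0578
grip_force: 25.0
time: 30.78
position: [0.4142, -0.1667, 0.1802]
orientation: [-0.006, 0.688, 0.726, -0.003]
ft_force: [1.0, -0.9, -1.0]
finger_gap: 0.0577
grip_force: 25.0
[[-0.0528, 0.9985, -0.0136, 0.4142], [0.9986, 0.0529, 0.0037, -0.1667], [0.0044, -0.0133, -0.9999, 0.1802]] 30.78
long_tray [] (0.87, np.uint64(3958), array([ 410.9, -121.1,   87.6,   39. ,    1.7]))
sanding_block [(0.68, array([ 410. , -169.7,  165.6]))] (0.98, np.uint64(20358), array([ 414. , -208.6,  121. ,  140.7,    2.8]))
pos [ 415.8 -163.2  180.8] yaw 3.6 turn 0.2 shift after turn mm x -1.7 y -2.7 z 140.8 j7 0.23 t 31.03
```

View pics/w15.png

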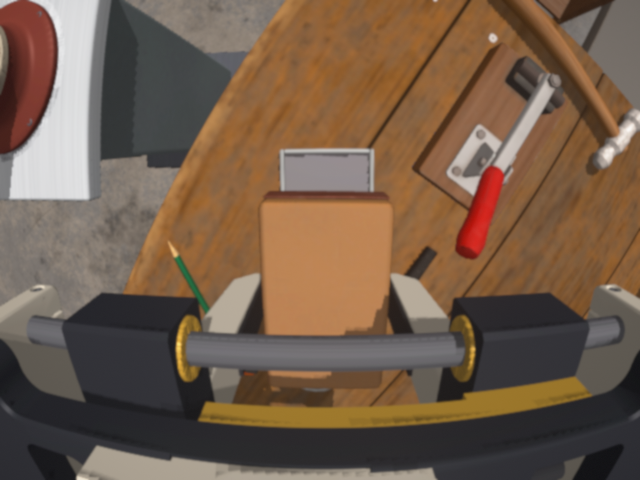

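```bash
python3 - <<'E'
from h import *
p=env.camera_params("wrist"); T=np.eye(4); T[:3]=[[-0.0528,0.9985,-0.0136,0.4142],[0.9986,0.0529,0.0037,-0.1667],[0.0044,-0.0133,-0.9999,0.1802]]
T=T@np.array(p["tool_from_camera"])
for z in (.09,.105): print(plane(T,p,[(457,245),(468,258),(490,168)],z,True).round(3).tolist())
E
```

```text
[[0.511, -0.164, 0.09], [0.522, -0.173, 0.09], [0.53, -0.104, 0.09]]
[[0.505, -0.16, 0.105], [0.515, -0.169, 0.105], [0.523, -0.104, 0.105]]
```

The tray is square with the block. The red handle's tip is at about (0.505, -0.16, 0.105), though, which is within millimetres of where the gripper body's end would go. I'll place the block about 7 mm toward the robot side of the tray and come down in careful steps.

```bash
python3 -m handwheel '[[0.045,[-0.0005,-0.0105,0.02],0],[0.045,[0,0,0.04],0],[0.045,[0,0,0.035],0],[0.045,[0,0,0.025],0],[0.045,[0,0,0.005],0],[0.045,[0,0,0],0],[0.045,[0,0,0],0]]'; python3 p.py 405.5 -164.2 40 3.4; python3 - <<'E'
from h import *
T,p,im=shot("side","s2.png"); cv2.imwrite("pics/s2c.png",cv2.resize(im[150:330,200:400,::-1],(660,594),interpolation=cv2.INTER_CUBIC))
E
```

```text
time: 31.62
position: [0.4045, -0.165, 0.0567]
orientation: [-0.005, 0.685, 0.729, -0.002]
ft_force: [-0.5, -0.3, 0.5]
finger_gap: 0.0575
grip_force: 25.0
pos [ 404.5 -165.    56.7] yaw 3.5 turn 0.1 shift after turn mm x 0.8 y 1.0 z 16.7 j7 0.14 t 31.62
```

View pics/s2c.png

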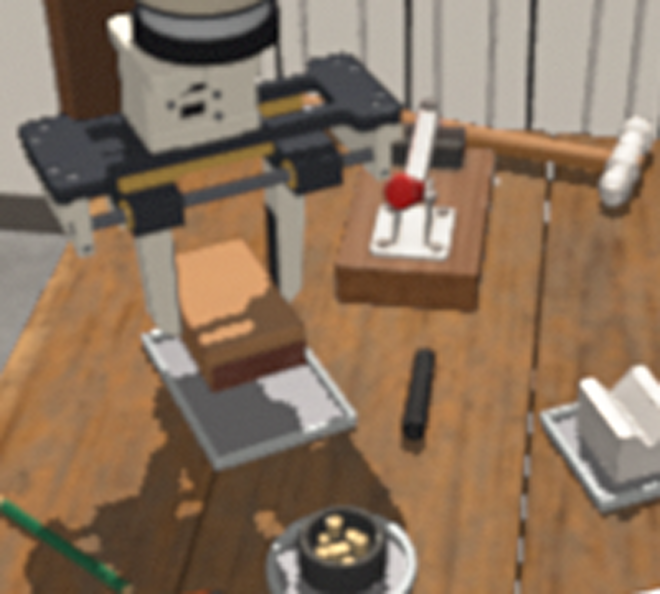

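```bash
python3 - <<'E'
from h import *
T,p,im=shot("side"); 
hsv=cv2.cvtColor(im,cv2.COLOR_RGB2HSV); m=((hsv[...,0]<6)|(hsv[...,0]>174))&(hsv[...,1]>170)&(hsv[...,2]>80)
m[:190]=0; m[225:]=0; m[:,:305]=0; m[:,340:]=0; ys,xs=np.nonzero(m); print("red cols",xs.min(),xs.max(),"rows",ys.min(),ys.max())
for c in (xs.min(),xs.max()+1):
    d=T[:3,:3]@[(c-p["cx"])/p["fx"],((ys.min()+ys.max())/2-p["cy"])/p["fy"],1]
    for y in (-.17,-.16,-.15): k=(y-T[1,3])/d[1]; print(c,(T[:3,3]+k*d).round(4))
def pr(w):
    c=np.linalg.inv(T)@[*w,1]; return np.round([p["fx"]*c[0]/c[2]+p["cx"],p["fy"]*c[1]/c[2]+p["cy"]],1)
W=tool()
for dz in (0,.042):
  for l in [(0,.094,-.084),(.0375,.094,-.084),(-.0375,.094,-.084)]:
    q=(W@[*l,1])[:3]; q[2]-=dz; q[0]+=0; print(dz,l,q.round(3),pr(q),"crop",((pr(q)-[200,150])*3.3).round())
E
```

```text
red cols 317 327 rows 203 212
317 [ 0.5011 -0.17    0.116 ]
317 [ 0.5053 -0.16    0.109 ]
317 [ 0.5094 -0.15    0.102 ]
328 [ 0.5234 -0.17    0.1103]
328 [ 0.5279 -0.16    0.1033]
328 [ 0.5324 -0.15    0.0962]
0 (0, 0.094, -0.084) [ 0.499 -0.16   0.141] [314.  193.6] crop [376. 144.]
0 (0.0375, 0.094, -0.084) [ 0.497 -0.123  0.141] [305.4 184.3] crop [348. 113.]
0 (-0.0375, 0.094, -0.084) [ 0.502 -0.198  0.141] [323.3 203.5] crop [407. 177.]
0.042 (0, 0.094, -0.084) [ 0.499 -0.16   0.099] [314.2 212.8] crop [377. 207.]
0.042 (0.0375, 0.094, -0.084) [ 0.497 -0.123  0.099] [305.8 203.2] crop [349. 176.]
0.042 (-0.0375, 0.094, -0.084) [ 0.502 -0.198  0.099] [323.2 223. ] crop [407. 241.]
```

Handle knob spans x 0.505–0.528, and the body's end sits at 0.499, so it passes with about 5 mm to spare. The cup and vee sit well in their trays. Lowering gently.

```bash
python3 -m handwheel '[[0.045,[0.0005,0.0015,0.012],0],[0.045,[0,0,0.012],0],[0.045,[0,0,0.006],0],[0.045,[0,0,0],0],[0.045,[0,0,0],0]]'; python3 p.py 406 -164.2 15 3.4
```

```text
time: 32.13
position: [0.4051, -0.165, 0.0267]
orientation: [-0.005, 0.685, 0.728, -0.003]
ft_force: [-0.8, 0.2, -0.1]
finger_gap: 0.0576
grip_force: 25.0
pos [ 405.1 -165.    26.7] yaw 3.5 turn 0.1 shift after turn mm x 0.7 y 1.0 z 11.7 j7 0.11 t 32.13
```

```bash
python3 -m handwheel '[[0.045,[0.0005,0.001,0.005],0],[0.045,[0,0,0.004],0],[0.045,[0,0,0],0],[0.045,[0,0,0],0]]'; python3 -m handwheel '[[0.045,[0,0,0.001],0],[0.045,[0,0,0.0005],0],[0.045,[0,0,0],0]]'
```

```text
time: 32.47
position: [0.4054, -0.1642, 0.0169]
orientation: [-0.006, 0.685, 0.728, -0.003]
ft_force: [-0.5, -0.1, -0.6]
finger_gap: 0.0572
grip_force: 25.0
time: 32.72
position: [0.4055, -0.1642, 0.0155]
orientation: [-0.005, 0.685, 0.728, -0.003]
ft_force: [-0.1, 0.5, -0.4]
finger_gap: 0.0576
grip_force: 25.0
```

```bash
python3 -m handwheel '[[0.045,[0,0,0.0007],0],[0.045,[0,0,0],0],[0.064,[0,0,0],0],[0.064,[0,0,0],0],[0.064,[0,0,0],0],[0.064,[0,0,-0.005],0],[0.064,[0,0,-0.015],0],[0.064,[0,0,-0.03],0]]'; python3 -m handwheel '[[0.064,[0,0,-0.04],0],[0.064,[0,0,-0.04],0],[0.064,[0,0,-0.04],0],[0.064,[0,0,-0.04],0],[0.064,[-0.03,0,-0.02],0],[0.064,[-0.03,0,0],0],[0.064,[-0.02,0,0],0],[0.064,[0,0,0],0]]'; python3 c.py w16.png sanding_block long_tray; python3 - <<'E'
from h import *
cv2.imwrite("pics/fin.png",np.vstack([cv2.resize(shot("side")[2][150:410,200:460,::-1],(600,600),interpolation=2)]))
E
```

```text
time: 33.38
position: [0.4042, -0.1636, 0.0637]
orientation: [-0.008, 0.685, 0.728, -0.004]
ft_force: [0.5, -0.1, 0.2]
finger_gap: 0.0639
grip_force: 0.0
time: 34.05
position: [0.4122, -0.25, 0.2451]
orientation: [-0.004, 0.688, 0.726, -0.004]
ft_force: [0.2, -0.0, 0.0]
finger_gap: 0.0639
grip_force: 0.0
[[-0.0528, 0.9985, -0.0107, 0.4122], [0.9986, 0.0528, -0.0002, -0.25], [0.0004, -0.0107, -0.9999, 0.2451]] 34.05
sanding_block [(0.62, array([ 405.1, -168.2,   -2. ]))] (0.75, np.uint64(5180), array([ 405.7, -166.6,   58.7,   95.2,    2.9]))
long_tray [] (0.92, np.uint64(4038), array([ 412.4, -164.2,   88. ,  126.4,    3.1]))
```

View pics/fin.png

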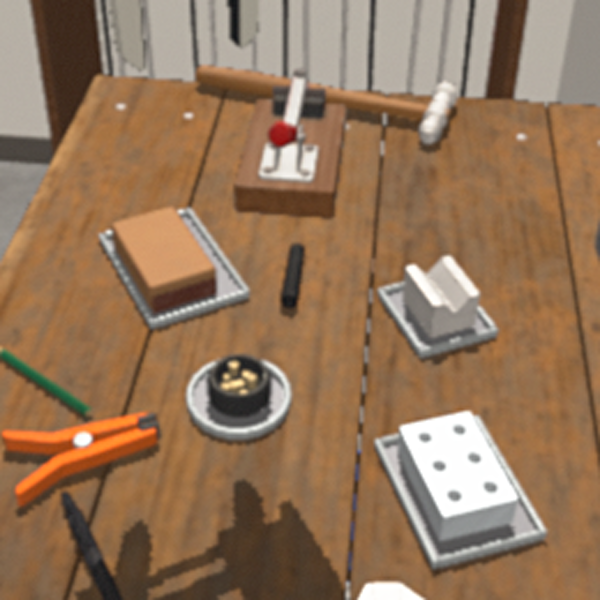

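View pics/w16.png

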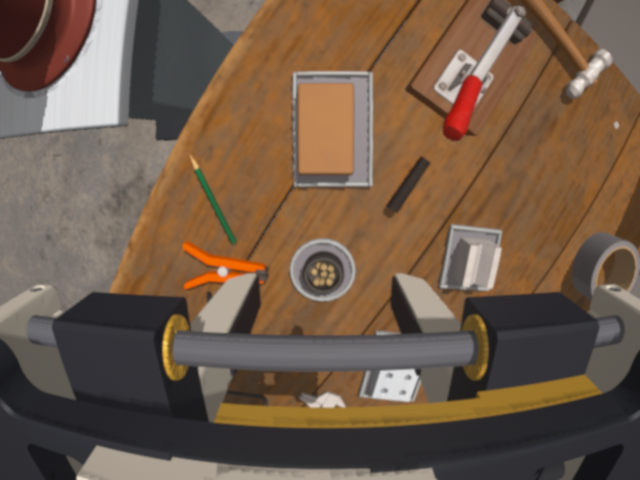

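All four pieces lie flat inside their own rims: cork block (326,128), cup (323,270), vee (472,258), drilled block (392,383). The gripper is clear of everything.

```bash
python3 -m handwheel '[[0.064,[0,0,0],0],[0.064,[0,0,0],0]]' && python3 -c "
from cell import env; print(env.job_done())"
```

```text
time: 34.52
position: [0.4131, -0.244, 0.2444]
orientation: [-0.006, 0.685, 0.729, -0.003]
ft_force: [0.1, -0.0, 0.2]
finger_gap: 0.0643
grip_force: 0.0
the job is handed in; nothing more can be done
None
```

The pile is cleared and the job handed in at about 34.5 s: the last pictures show all four pieces flat, right way up and inside their own rims, with the gripper clear, though the hand-in returned no verdict.

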